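# Hold the hidden bolt head against the spanner

### The job

A spanner left on the front nut of one of the two steel U brackets has dragged its bolt round and sagged until it lies on a small wood block. Reach down into the narrow gap between the two cheeks of that bracket, grip the hex bolt head hidden behind the front cheek, turn the bolt back until the spanner lies level and clear of the block, and hold it there so that it cannot turn. Finish while still gripping the head; do not touch the spanner or the wood block, and leave the other bracket alone.

Things in the scene. Friction and masses are not known exactly. Their poses are not given: they have to be found in the camera images.
- bracket: the dark steel U bracket with the spanner, fixed; foot 150 (x) x 70 (y) x 8 mm. Two cheeks across x, 56 mm wide, tops rounded at radius 28 mm about the bolt axis: front cheek x -38 to -30 mm, rear cheek +30 to +38 mm, 60 mm gap open above and at both sides. Origin under the middle of the foot; x from front to rear cheek (away from the robot), z up. Bolt axis along x at y 0, z 85 mm.
- head_center (a point): centre of the steel hex bolt head, on the bolt axis midway between the cheeks. 24 mm across flats, 27.7 across corners, 16 thick along the axis; a 21 mm round sleeve joins it to the front cheek. Frame: the bracket's, turned with the bolt. Two flats face this frame's +y and -y: with the spanner level they stand upright and face along the bracket's y.
- bolt_head: the same hex head as a body; same frame as head_center
- bolt (a joint): turn of bolt, head, nut and spanner, which turn as one (rad): 0 spanner level, negative hanging down (starts about -0.3 to -0.55, on the block), positive up. Negative is a right-hand turn about the bracket's +x. Stops at -0.65 and 0.4. Turns easily; the spanner's weight pulls it down with about 0.1 N m and it falls back if let go.
- spanner: plain steel spanner, ring end fixed on the nut in front of the front cheek; origin at the head centre, axes as head_center. It runs in its own -y direction at x -52 to -43 mm; shank 16 mm high, jaw end 180 mm from the bolt axis. Not to be touched.
- spanner_end (a point): point in the middle of the spanner's thickness near the jaw end, 150 mm from the bolt axis along the spanner
- block: loose wooden block 70 x 35 x 35 mm on the table, on which the spanner rests at first; origin at the middle of its underside. It lies with its long side along the bracket's x, in front of and to the -y side of the bracket.
- plain_bracket: the other bracket, same shape and bolt, with no spanner on its nut; same origin and axes
- plain_head_center (a point): centre of the other bracket's bolt head, which does not turn; not to be gripped

How it is judged:
By the outcome, as a careful person would: the job done as asked, in the order asked, and still so for the second after the job is handed in, while the arm keeps its last pose, push and grip.
It also fails if it takes over 35 s, if anything falls off the work surface, if the arm or the gripper's body presses on something with over 40 N, if the wrist force passes 120 N, or if a joint passes its speed limit or range.

### The arm

A 6-joint arm with a two-finger parallel gripper is mounted at the origin on a cart in front of the work surface, level with it; the furniture and walls round the work are solid. World frame = base frame: x ahead of the robot, y to its left, z up, the work surface at z = 0. Lengths are in m, angles in degrees, forces in N, time in s.
With the tool pointing down it reaches from about 0.3 to 0.75 m from the base axis. Payload 8.5 kg.
Tool frame: the origin (TCP) lies between the finger pads; the fingertips stand 19 mm ahead of it and the grasp point (between the pads) is the TCP; z points along the fingers, y is the line along which they close (so a half turn about z gives the same grasp; the last joint's range is limited). The gripper opens to 85 mm and grips with 20 to 120 N. Pads are 22 mm wide; open, the fingers measure 114 mm over their backs; the gripper's body (76 mm by 85 mm) begins 54 mm behind the grasp point. The pads swing forward as they close: fully open they stand 13 mm farther back than shut.
Start: joints at [-86.878, 21.807, 74.336, -0, 83.858, -12.336], TCP at [0.147, -0.53, 0.25] pointing down, gripper open.
Joint ranges: [-178.18, 178.18], [-50.72, 133.34], [12.68, 142.11], [-81.47, 261.47], [9.98, 163.14], [-165.26, 165.26]. Speed limits (degrees/s): [136.94, 136.94, 180, 180, 180, 180].

### API

Orientations are given as a 3x3 rotation matrix whose columns are the frame's x, y, z axes.
In Python, from rig import env, optics gives the robot as it stands.
- The arm moves only by the tool arm_command, never from a script. Its argument "commands" is one flat list of numbers, 7 for each row, row after row: the closure, from -1 (fully open) to 1 (shut), so that 0 is half open, then the shift along the tool's x, y, z as a fraction of full scale, then the turn, a rotation vector about the tool's x, y, z as a fraction of full scale. A call has 1 to 12 rows; each row is the pose to reach, as a shift and turn from the pose commanded when the call began, along the tool's axes at that moment; what a row does not reach only later rows make up. Full scale, the value 1, is 500 mm for a shift and 120 degrees for a turn. A row lasts 1/12 s, in which the tool goes at most 41.7 mm and 7.16 degrees, less where a joint would pass 70% of its speed; a pose out of reach is approached as far as the arm can. A call with a number of a shift or a turn outside -1 to 1 is refused whole. A call with a gripper value outside its range is refused whole. The fingers move at their own pace and stop on an object; "newtons" is the grip in N (left out, the last holds). Time passes only in rows, so rows that repeat a pose let the fingers close. It gives the time, the measured TCP pose, the force, the opening and the grip force at its end, in the units of the state.
- env.observe(): the state, without advancing time (a new reading comes with each control period).
- optics.get_image(name): name is "side" or "top" or "wrist"; returns a dict with "image" (400x640x3 uint8, red, green, blue), "intrinsics" (3x3 intrinsics, pixels), "origin" and "orientation" of the camera in the world; the wrist camera has in their place "tool_from_camera" (4x4, takes a point from camera to tool coordinates, whose origin is the TCP and whose axes are the flange's). Camera axes: x right, y down, z forward; pixel columns grow to the right and rows downward; lengths in m; the calibration is good to about 2 mm. A picture is of the moment at which its call begins: read the wrist's pose just before it. There is no depth.
- env.close_job(): hands the job in; it is judged then, once.
The state is a dict: "time_s": time; "q": joint angles; "qvel": joint speeds; "joint_efforts": joint torques, N m; "position": TCP position; "tool_rot": TCP orientation; "ft_force": force on the tool from outside, world axes, zero at the start; "wrist_torque": the same for the moment, N m; "grip_width": finger opening in m; "gripper_force": force on a finger pad.
Only numpy, scipy, OpenCV 4.12 (cv2) and the standard library are available. Lean on these libraries where they do the work, as an engineer would, in place of code of your own. Each camera call takes 0.05 s, during which the arm holds its last target. There are 200 camera calls.

## Working session

There is one attempt and no reset: what is moved stays moved. The work goes in short steps, Python scripts to look and compute and a tool call to move; the robot and the scene stay as the last step left them, time stands still between calls to the robot, and variables do not carry over. Pictures are saved under pics/ and viewed, at most 10 in all, crops included, and the job is handed in when it is done.

Besides the shell and the picture viewer there is one more tool, called after ">>>" as a command line: name --argument value ..., lists and objects as JSON in quotes. arm_command: Moves the arm, as the interface text tells. Shift numbers are shares of 500 mm and turn numbers shares of 120 degrees, none past 1 either way. Its arguments: {"type":"object","properties":{"commands":{"type":"array","items":{"type":"number"}},"newtons":{"type":"number"}},"required":["commands"]}

```bash
mkdir -p pics; cat > h.py <<'E'
import numpy as np, cv2
from rig import env, optics
def save(n,f):
    s=env.observe(); d=optics.get_image(n); cv2.imwrite('pics/'+f+'.png',d['image'][:,:,::-1])
    np.savez('pics/'+f+'.npz',**{k:np.array(v) for k,v in d.items()},P=s['position'],R=s['tool_rot']); return d
def cam(f):
    d=np.load('pics/'+f+'.npz')
    if 'origin' in d: return d['intrinsics'],np.array(d['origin']),d['orientation']
    T=d['tool_from_camera']; return d['intrinsics'],d['R']@T[:3,3]+d['P'],d['R']@T[:3,:3]
def ray(f,u,v):
    K,o,R=cam(f); r=R@np.linalg.solve(K,[u,v,1.]); return o,r/np.linalg.norm(r)
def onz(f,u,v,z):
    o,r=ray(f,u,v); return o+r*(z-o[2])/r[2]
def proj(f,X):
    K,o,R=cam(f); p=(np.atleast_2d(X)-o)@R; p=p@K.T; return p[:,:2]/p[:,2:]
E
python3 - <<'E'
from h import *
save('top','top0'); save('side','side0')
for n in('top0','side0'): print(cam(n))
s=env.observe(); print(s['tool_rot'],s['time_s'])
a,b=cv2.imread('pics/top0.png'),cv2.imread('pics/side0.png')
E
```

```text
(array([[461.86885069,   0.        , 319.18192958],
       [  0.        , 461.86885069, 203.90943296],
       [  0.        ,   0.        ,   1.        ]]), array([ 0.37629175, -0.10198327,  1.25753726]), array([[-0.02167317, -0.98979415,  0.1408468 ],
       [-0.99917477,  0.02628496,  0.03096564],
       [-0.03435176, -0.14005944, -0.98954702]]))
(array([[408.94863351,   0.        , 325.53026198],
       [  0.        , 408.94863351, 198.51331444],
       [  0.        ,   0.        ,   1.        ]]), array([0.29346021, 0.73037024, 0.57982471]), array([[-0.96610094, -0.11252384,  0.23235179],
       [-0.25770147,  0.47421665, -0.84184828],
       [-0.01545709, -0.87318781, -0.48713871]]))
[[ 9.63832389e-01  2.66509138e-01 -6.96779556e-05]
 [ 2.66508994e-01 -9.63831520e-01  1.32547020e-03]
 [ 2.86092111e-04 -1.29610091e-03 -9.99999119e-01]] 0.1
```

View pics/top0.png

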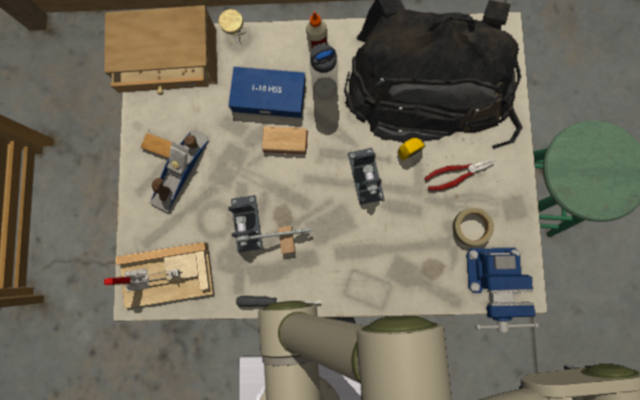

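View pics/side0.png

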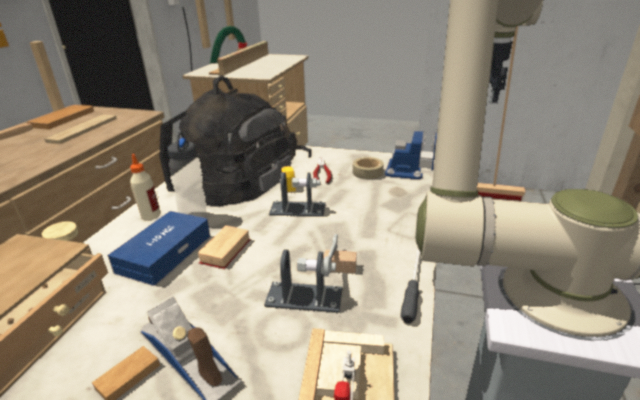

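The top view shows the spanner bracket near (245,222), its spanner running right to (310,232) over the block at (287,240). The plain bracket is at (366,177). Next, enlarged crops.

```bash
python3 - <<'E'
import cv2
a,b=cv2.imread('pics/top0.png'),cv2.imread('pics/side0.png')
cv2.imwrite('pics/c1.png',cv2.resize(a[185:265,220:320],None,fx=7,fy=7,interpolation=cv2.INTER_CUBIC))
cv2.imwrite('pics/c2.png',cv2.resize(b[230:315,255:365],None,fx=7,fy=7,interpolation=cv2.INTER_CUBIC))
E
```

```text
(no output)
```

View pics/c1.png

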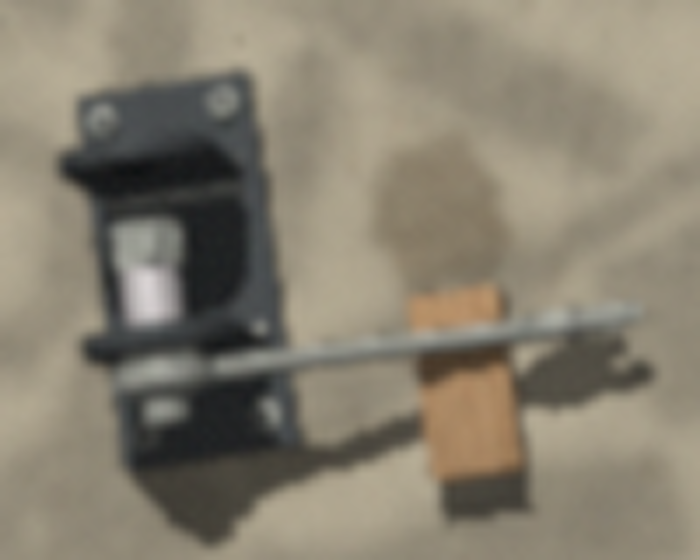

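View pics/c2.png

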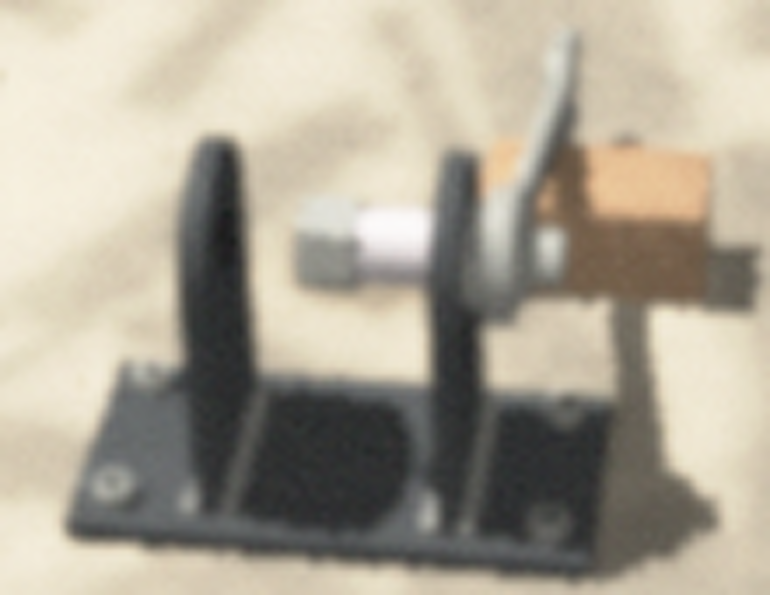

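```bash
cat > fit.py <<'E'
from h import *
from scipy.optimize import least_squares
def T(c): return np.array([220+(c[0]-3)/7,185+(c[1]-3)/7])
def S(c): return np.array([255+(c[0]-3)/7,230+(c[1]-3)/7])
def br(p,X):
    c,s=np.cos(p[2]),np.sin(p[2]); return np.atleast_2d(X)@np.array([[c,-s,0],[s,c,0],[0,0,1]]).T+[p[0],p[1],0]
def sp(a,r,x=-.0475,h=0): # spanner pt: Rx(a)? negative angle => right-hand turn by -a about +x
    t=-a; y,z=-r,h; return [x,y*np.cos(t)-z*np.sin(t),.085+y*np.sin(t)+z*np.cos(t)]
obs=[('top0',T(c),X) for c,X in [((80,100),[.075,.035,.008]),((247,72),[.075,-.035,.008]),((128,468),[-.075,.035,.008]),((297,443),[-.075,-.035,.008])]]
obs+=[('side0',S(c),X) for c,X in [((75,520),[.075,.035,.006]),((598,565),[-.075,.035,.004]),((612,400),[-.075,-.035,.008]),((130,362),[.075,-.035,.008])]]
obs+=[('side0',S((325,243)),[0,0,.085])]
def res(p):
    r=[proj(f,br(p,X))[0]-uv for f,uv,X in obs]
    r+=[proj('top0',br(p,sp(p[3],.18)))[0]-T((640,312)),proj('side0',br(p,sp(p[3],.18)))[0]-S((566,32))]
    return np.ravel(r)
if __name__=='__main__':
    s=least_squares(res,[.3,.05,0,-.4]); print(s.x,np.degrees(s.x[2:])); print(res(s.x).reshape(-1,2).round(1))
    print('head',br(s.x,[0,0,.085]))
E
python3 fit.py
```

```text
[ 0.50581495  0.13707031  0.13881953 -0.25232057] [  7.95377329 -14.4569036 ]
[[-0.8 -0.2]
 [ 0.4 -0.3]
 [-0.3  1.2]
 [ 1.   0.6]
 [-1.7  0.8]
 [-0.6  1. ]
 [ 0.5 -1.3]
 [-1.2 -0.8]
 [ 1.4 -0.1]
 [ 0.5 -0.1]
 [ 0.5  0.1]]
head [[0.50581495 0.13707031 0.085     ]]
```

```bash
cat >> h.py <<'E'
from scipy.spatial.transform import Rotation as Ro
def tgt(yaw,t): # tool rot: x along bracket x, z down, tilted by +t rad about bracket x
    return (Ro.from_euler('z',yaw)*Ro.from_euler('x',t)).as_matrix()@np.diag([1,-1,-1.])
def cmd(P,R):
    s=env.observe(); R0=np.array(s['tool_rot']); d=R0.T@(np.array(P)-s['position'])/.5
    w=np.degrees(Ro.from_matrix(R0.T@R).as_rotvec())/120
    print('cmd',d.round(4),w.round(4),'pos',np.round(s['position'],4))
E
python3 - <<'E'
from h import *
d=optics.get_image('wrist'); print(d['tool_from_camera'],d['intrinsics'])
cmd([.33,-.2,.30],tgt(.139,0)); cmd([.46,.10,.30],tgt(.139,0))
E
```

```text
[[-1.78057419e-04 -9.44142866e-01 -3.29536367e-01  8.42260778e-02]
 [ 9.99999981e-01 -1.40265769e-04 -1.38456617e-04 -4.35242497e-04]
 [ 8.45001555e-05 -3.29536385e-01  9.44142872e-01 -1.23470741e-01]
 [ 0.00000000e+00  0.00000000e+00  0.00000000e+00  1.00000000e+00]] [[297.21500188   0.         320.78307433]
 [  0.         297.21500188 200.4285723 ]
 [  0.           0.           1.        ]]
cmd [ 0.5294 -0.5383 -0.0996] [-0.0005 -0.0001  0.0625] pos [ 0.1466 -0.5299  0.2499]
cmd [ 0.94   -1.0473 -0.0989] [-0.0005 -0.0001  0.0625] pos [ 0.1466 -0.5299  0.2499]
```

>>> arm_command --commands '[-1,0.26,-0.27,-0.1,0,0,0.03,-1,0.53,-0.54,-0.1,0,0,0.0625,-1,0.53,-0.54,-0.1,0,0,0.0625,-1,0.53,-0.54,-0.1,0,0,0.0625,-1,0.53,-0.54,-0.1,0,0,0.0625,-1,0.53,-0.54,-0.1,0,0,0.0625,-1,0.53,-0.54,-0.1,0,0,0.0625,-1,0.53,-0.54,-0.1,0,0,0.0625,-1,0.53,-0.54,-0.1,0,0,0.0625,-1,0.53,-0.54,-0.1,0,0,0.0625,-1,0.53,-0.54,-0.1,0,0,0.0625,-1,0.53,-0.54,-0.1,0,0,0.0625]'

```text
time_s: 1.15
position: [0.33, -0.1994, 0.3002]
tool_rot: [[0.99, 0.14, -0.0], [0.14, -0.99, -0.0], [-0.0, 0.0, -1.0]]
ft_force: [-0.6, -0.4, -0.2]
grip_width: 0.0859
gripper_force: 0.0
```

```bash
python3 -c "
from h import *
cmd([.43,.11,.25],tgt(.139,0))"
```

```text
cmd [ 0.2845 -0.5849  0.1002] [0.0001 0.0001 0.0005] pos [ 0.33   -0.1994  0.3002]
```

>>> arm_command --commands '[-1,0.28,-0.58,0.1,0,0,0,-1,0.28,-0.58,0.1,0,0,0,-1,0.28,-0.58,0.1,0,0,0,-1,0.28,-0.58,0.1,0,0,0,-1,0.28,-0.58,0.1,0,0,0,-1,0.28,-0.58,0.1,0,0,0,-1,0.28,-0.58,0.1,0,0,0,-1,0.28,-0.58,0.1,0,0,0,-1,0.28,-0.58,0.1,0,0,0,-1,0.28,-0.58,0.1,0,0,0,-1,0.28,-0.58,0.1,0,0,0]'

```text
time_s: 2.07
position: [0.4289, 0.1058, 0.25]
tool_rot: [[0.991, 0.137, -0.001], [0.137, -0.991, -0.0], [-0.001, 0.0, -1.0]]
ft_force: [0.3, 0.7, 0.9]
grip_width: 0.0857
gripper_force: 0.0
```

```bash
python3 -c "
from h import *
save('wrist','w1'); s=env.observe(); print(s['position'],s['time_s'])"
```

```text
[0.42880736 0.10563225 0.25021491] 2.1167
```

View pics/w1.png

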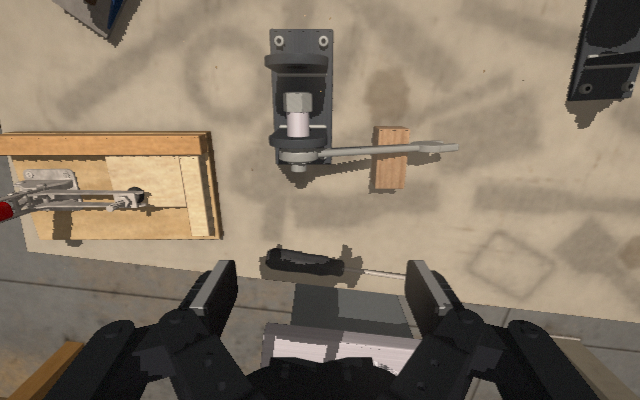

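The wrist view shows the bracket at (300,100), hex head at (298,102), spanner running to (456,147), block at (391,160). I enlarge it.

```bash
python3 - <<'E'
import cv2
a=cv2.imread('pics/w1.png')
cv2.imwrite('pics/c3.png',cv2.resize(a[22:197,255:465][:143],None,fx=3.8,fy=3.8,interpolation=cv2.INTER_CUBIC))
E
```

```text
(no output)
```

View pics/c3.png

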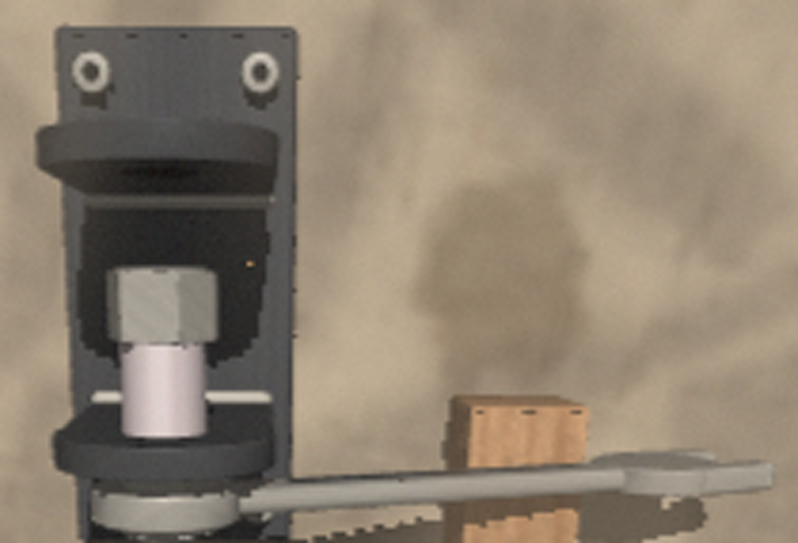

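```bash
cat > fit2.py <<'E'
from fit import *
W=lambda c: np.array([255+(c[0]-1.4)/3.8,22+(c[1]-1.4)/3.8])
def res2(p):
    a=p[3]; k=.0138; q=lambda ang,x:[x,-k*np.sin(-a-ang),.085+k*np.cos(-a-ang)]
    L=[((57,29),[.075,.035,.008]),((298,27),[.075,-.035,.008]),((177,268),q(0,.008)),((177,343),q(0,-.008)),((120,268),q(np.pi/3,.008)),((120,343),q(np.pi/3,-.008)),((164,343),[-.008,0,.0955]),((164,437),[-.030,0,.0955])]
    r=np.ravel([proj('w1',br(p,X))[0]-W(c) for c,X in L]+[proj('w1',br(p,sp(a,.178,h=.01)))[0]-W((772,475))])
    return r
def tot(p):
    r=res(p); r[-4:]*=0
    return np.r_[r,res2(p)*2]
for f in (tot,res2):
    s=least_squares(f,[.506,.137,.139,-.35]); print(s.x.round(4),np.degrees(s.x[2:]).round(2)); print(res2(s.x).reshape(-1,2).round(1).tolist())
p=s.x
print(onz('w1',*W((453,402)),.035),onz('w1',*W((587,405)),.035))
E
python3 fit2.py
```

```text
[ 0.5044  0.1379  0.1367 -0.2963] [  7.83 -16.97]
[[-0.7, -1.3], [0.6, -0.8], [-0.0, 0.7], [0.3, 0.1], [-0.1, 0.7], [0.6, -0.1], [-0.5, -0.1], [0.1, 0.1], [0.1, 0.0]]
[ 0.5043  0.1379  0.1369 -0.2962] [  7.84 -16.97]
[[-0.7, -1.3], [0.5, -0.7], [-0.1, 0.7], [0.3, 0.1], [-0.1, 0.8], [0.6, -0.0], [-0.6, -0.0], [0.0, 0.1], [0.1, 0.0]]
[0.48812327 0.05480279 0.035     ] [0.49263415 0.0157997  0.035     ]
```

```bash
python3 -c "
from h import *
R=tgt(.137,.31);H=np.array([.5043,.1379,.085])
P=H-R[:,2]*.11;print(P);cmd(P,R)"
```

```text
[0.50888287 0.10465797 0.18975669]
cmd [0.1584 0.0237 0.1209] [ 1.481e-01  1.000e-04 -3.000e-04] pos [0.4288 0.1056 0.2502]
```

>>> arm_command --commands '[-1,0.158,0.024,0.06,0.05,0,0,-1,0.158,0.024,0.06,0.1,0,0,-1,0.158,0.024,0.09,0.148,0,0,-1,0.158,0.024,0.12,0.148,0,0,-1,0.158,0.024,0.12,0.148,0,0,-1,0.158,0.024,0.12,0.148,0,0,-1,0.158,0.024,0.12,0.148,0,0,-1,0.158,0.024,0.12,0.148,0,0,-1,0.158,0.024,0.12,0.148,0,0]'

```text
time_s: 2.87
position: [0.5085, 0.1066, 0.1915]
tool_rot: [[0.99, 0.133, -0.04], [0.139, -0.943, 0.302], [0.002, -0.304, -0.953]]
ft_force: [0.1, -0.2, 0.8]
grip_width: 0.0853
gripper_force: 0.0
```

```bash
python3 -c "
from h import *
R=tgt(.137,.31);H=np.array([.5043,.1379,.085])
cmd(H+R[:,2]*.003,R); save('wrist','w2'); print(proj('w2',H),env.observe()['time_s'])
cv2.imwrite('pics/c4.png',cv2.resize(cv2.imread('pics/w2.png')[100:400,120:520],None,fx=2,fy=2))"
```

```text
cmd [-1.000e-04  4.600e-03  2.281e-01] [ 0.0004 -0.0006  0.0014] pos [0.5085 0.1066 0.1915]
[[323.88079137 203.14444474]] 2.9167
```

View pics/c4.png

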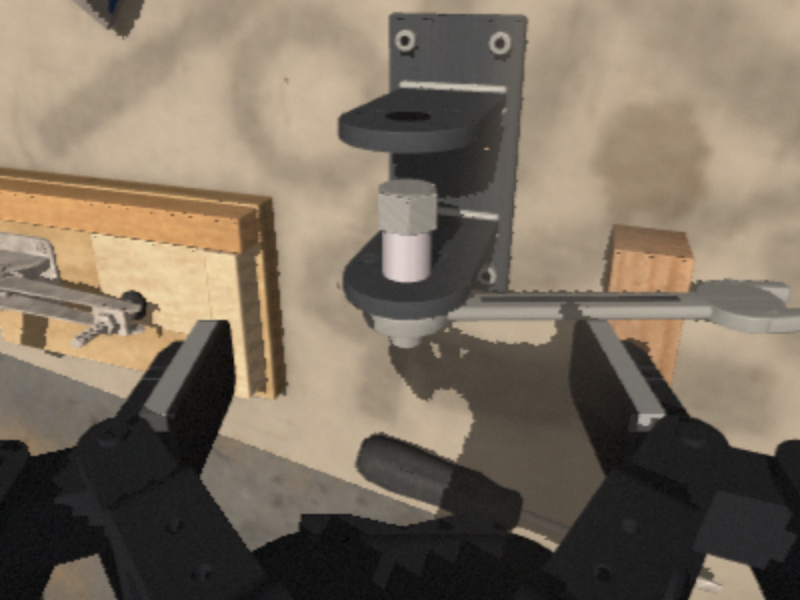

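The head shows at crop (408,205), as predicted from the fit. The shank appears parallel to the finger line, so I descend.

>>> arm_command --commands '[-1,0,0.005,0.06,0,0,0,-1,0,0.005,0.1,0,0,0,-1,0,0.005,0.14,0,0,0,-1,0,0.005,0.18,0,0,0,-1,0,0.005,0.21,0,0,0,-1,0,0.005,0.228,0,0,0,-1,0,0.005,0.228,0,0,0,-1,0,0.005,0.228,0,0,0,-1,0,0.005,0.228,0,0,0]'

```text
time_s: 3.67
position: [0.5045, 0.1384, 0.082]
tool_rot: [[0.99, 0.132, -0.04], [0.138, -0.943, 0.302], [0.002, -0.305, -0.952]]
ft_force: [-0.2, 0.4, 0.4]
grip_width: 0.0852
gripper_force: 0.0
```

```bash
python3 -c "
from h import *
R=tgt(.137,.31);H=np.array([.5043,.1379,.085])
cmd(H+R[:,2]*.003,R); save('wrist','w3'); save('side','s3'); print(proj('w3',H))
a=cv2.imread('pics/w3.png')[100:400,160:480]
b=cv2.resize(cv2.imread('pics/s3.png')[180:320,230:380],(320,300))
cv2.imwrite('pics/c5.png',np.hstack([a,b]))"
```

```text
cmd [-0.0006 -0.0011 -0.    ] [ 0.0002 -0.0006  0.0011] pos [0.5045 0.1384 0.082 ]
[[320.33902828 284.6659204 ]]
```

View pics/c5.png

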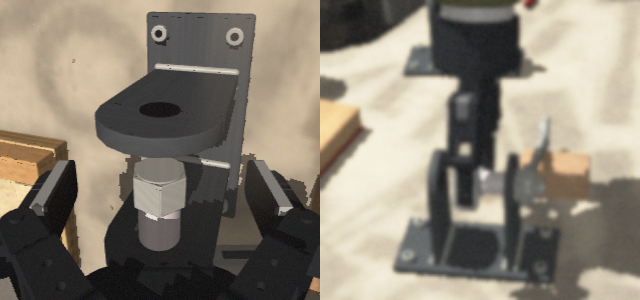

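The head sits midway between the fingers at (160,190) and the near finger is within the gap in the side view, so I close.

>>> arm_command --commands '[1,0,0,0,0,0,0,1,0,0,0,0,0,0,1,0,0,0,0,0,0,1,0,0,0,0,0,0,1,0,0,0,0,0,0,1,0,0,0,0,0,0,1,0,0,0,0,0,0,1,0,0,0,0,0,0,1,0,0,0,0,0,0,1,0,0,0,0,0,0]' --newtons 50

```text
time_s: 4.6
position: [0.5039, 0.1392, 0.0815]
tool_rot: [[0.99, 0.132, -0.042], [0.138, -0.943, 0.304], [0.0, -0.307, -0.952]]
ft_force: [-1.1, 4.0, 4.6]
grip_width: 0.0228
gripper_force: 49.5
```

```bash
python3 -c "
from h import *
s=env.observe();print(s['grip_width'],s['gripper_force'],s['ft_force'],s['wrist_torque'])
H=np.array([.5043,.1379,.085]);P=np.array(s['position']);R=np.array(s['tool_rot']);print(R.T@(H-P))
for t in(.2,.1,0):
  R=tgt(.137,t);cmd(H+R[:,2]*.003,R)"
```

```text
0.02278844762739705 49.507198824430816 [-1.08538571  4.0243773   4.62109346] [ 0.85934738  0.15617056 -0.01824531]
[ 0.00024583  0.00023316 -0.00376586]
cmd [ 0.0005  0.0011 -0.0016] [-0.0533  0.0001  0.0009] pos [0.5039 0.1392 0.0815]
cmd [ 0.0005  0.0017 -0.0017] [-1.01e-01  1.00e-04  9.00e-04] pos [0.5039 0.1392 0.0815]
cmd [ 0.0005  0.0023 -0.0018] [-0.1488  0.      0.0009] pos [0.5039 0.1392 0.0815]
```

>>> arm_command --commands '[1,0,0.0005,0,-0.03,0,0,1,0,0.001,0,-0.06,0,0,1,0,0.0014,-0.0003,-0.09,0,0,1,0,0.0019,-0.0004,-0.12,0,0,1,0,0.0023,-0.0004,-0.149,0,0,1,0,0.0023,-0.0004,-0.149,0,0,1,0,0.0023,-0.0004,-0.149,0,0,1,0,0.0023,-0.0004,-0.149,0,0,1,0,0.0023,-0.0004,-0.149,0,0]' --newtons 70

```text
time_s: 5.35
position: [0.5041, 0.1381, 0.0814]
tool_rot: [[0.99, 0.138, 0.0], [0.138, -0.99, 0.001], [0.001, -0.001, -1.0]]
ft_force: [-2.8, 5.5, 7.3]
grip_width: 0.0228
gripper_force: 70.6
```

```bash
python3 -c "
from h import *
s=env.observe();print(s['time_s'],s['grip_width'],s['gripper_force'],s['ft_force'],s['wrist_torque'])
save('wrist','w4'); save('side','s4');save('top','t4')
p=[.5043,.1379,.137]
from fit import br,sp
for a in(-.1,-.05,0,.05,.1):print(a,[proj(f,br(p,[sp(a,.18,h=.01),sp(a,.15,-.043,h=.008)])).round(1).tolist() for f in('w4','s4','t4')])
a=cv2.resize(cv2.imread('pics/w4.png')[200:400,320:640],(480,300))
b=cv2.resize(cv2.imread('pics/s4.png')[210:310,270:370],(300,300),interpolation=2)
c=cv2.resize(cv2.imread('pics/t4.png')[190:270,220:340],(450,300),interpolation=2)
cv2.imwrite('pics/c6.png',np.vstack([np.hstack([a,b]),np.hstack([c,np.zeros((300,330,3),np.uint8)])]))"
```

```text
5.35 0.02279523767376161 70.61080337036401 [-2.78505055  5.46257417  7.33664563] [ 0.93798151  0.43463962 -0.018978  ]
-0.1 [[[648.3, 349.7], [597.9, 344.6]], [[336.8, 219.9], [333.5, 226.5]], [[312.7, 228.2], [300.8, 228.3]]]
-0.05 [[[666.5, 363.5], [610.9, 356.0]], [[336.8, 216.5], [333.5, 223.6]], [[312.6, 227.9], [300.7, 228.1]]]
0 [[[686.0, 379.0], [624.4, 368.5]], [[336.8, 213.2], [333.5, 220.8]], [[312.3, 227.6], [300.4, 227.8]]]
0.05 [[[706.8, 396.3], [638.4, 382.1]], [[336.8, 210.0], [333.4, 218.1]], [[311.8, 227.3], [299.9, 227.6]]]
0.1 [[[729.1, 415.7], [653.1, 397.2]], [[336.7, 206.8], [333.4, 215.5]], [[311.2, 227.1], [299.3, 227.4]]]
```

View pics/c6.png

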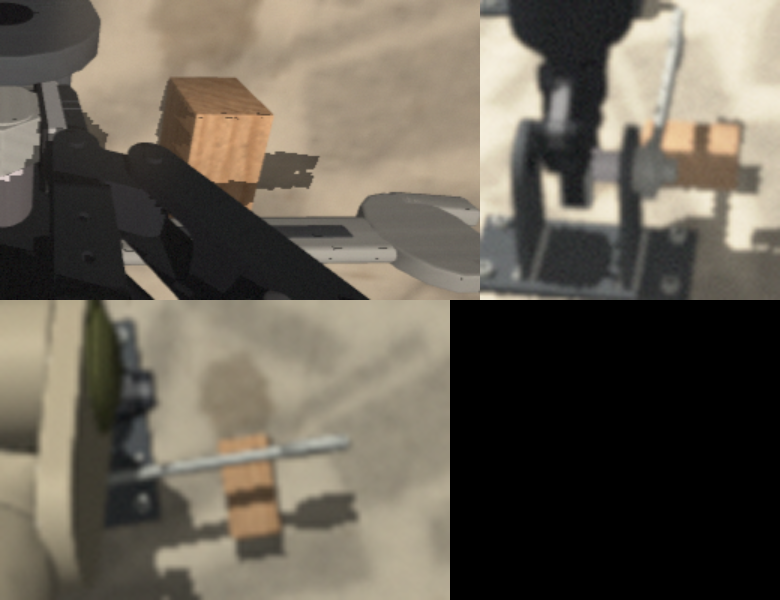

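The spanner tip in the side view is at (336.7,213.3), against (336.8,213.2) predicted for level. It is well clear of the block, and the grip is firm.

```bash
python3 -c "
from h import *
s=env.observe();print(s['position'],s['gripper_force'],s['ft_force']);print(env.close_job())"
```

```text
[0.50403472 0.13808701 0.0813699 ] 70.60947180027142 [-2.35652299  6.08617451  8.24874223]
the job is handed in; nothing more can be done
None
```

The job is handed in: the bolt head is gripped at 70 N and turned back so the spanner is level to within about 0.03 rad by the side camera, clear of the block, and still held; no verdict came back.

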